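# Cap the ball tray and hold it over the optical sensor

## Robot

A 6-joint arm with a two-finger parallel gripper is mounted at the origin on a cart in front of the work surface, level with it; the furniture and walls round the work are solid. World frame = base frame: x ahead of the robot, y to its left, z up, the work surface at z = 0. Lengths are in m, angles in rad, forces in N, time in s.
With the tool pointing down it reaches from about 0.35 to 0.975 m from the base axis. Payload 4.9 kg.
Tool frame: the origin (TCP) lies midway between the tips of the shut fingers; the grasp point (between the pads) lies 19 mm behind it; z points along the fingers, y is the line along which they close (so a half turn about z gives the same grasp; the last joint's range is limited). The gripper opens to 85 mm and grips with 20 to 120 N. Pads are 22 mm wide; open, the fingers measure 114 mm over their backs; the gripper's body (76 mm by 85 mm) begins 54 mm behind the grasp point. The pads swing forward as they close: fully open they stand 13 mm farther back than shut.
Start: joints at [1.061, 0.053, 1.613, -0, 1.476, -0.119], TCP at [0.238, 0.578, 0.231] pointing down, gripper open.
Joint ranges: [-3.01, 3.01], [-1.01, 2.22], [0.06, 2.58], [-1.02, 4.17], [0.09, 2.62], [-3.14, 3.14]. Speed limits (rad/s): [2.57, 2.57, 3.14, 3.14, 3.14, 3.14].

## Interface

Orientations are given as a unit quaternion [w, x, y, z].
In Python, from plant import state, grab_frame, job_done, cut_out, place_of gives the robot as it stands.
- The arm moves only by the tool jog_arm, never from a script. Its argument "motion" is text: rows parted by semicolons, each of 7 numbers parted by spaces: the opening in per cent of the stroke, from 0 (shut) to 100 (fully open), then the shift along the tool's x, y, z as a fraction of full scale, then the turn, a rotation vector about the tool's x, y, z as a fraction of full scale. A call has exactly 5 rows; each row is the pose to reach, as a shift and turn from the pose commanded when the call began, along the tool's axes at that moment; what a row does not reach only later rows make up. Full scale, the value 1, is 50 cm for a shift and 1.5 rad for a turn. A row lasts 1/8 s, in which the tool goes at most 62.5 mm and 10.7 degrees, less where a joint would pass 70% of its speed; a pose out of reach is approached as far as the arm can. A call with a number of a shift or a turn outside -1 to 1 is refused whole. A call with a gripper value outside its range is refused whole. The fingers move at their own pace and stop on an object; the grip force is fixed at half the most. Time passes only in rows, so rows that repeat a pose let the fingers close, or fill a call up. It gives the time, the measured TCP pose, the force, the opening and the grip force at its end, in the units of the state.
- state(): the state, without advancing time (a new reading comes with each control period).
- grab_frame(name): name is "scene" or "side" or "wrist"; returns a dict with "color" (384x512x3 uint8, red, green, blue), "range_z" (384x512 float32, m along the optical axis (not along the pixel's ray), 0 where there is no reading), "intrinsics" (3x3 intrinsics, pixels), "world_from_camera" (4x4, takes a point from camera to world coordinates). Camera axes: x right, y up, looking along -z (the intrinsics and any distortion apply to the point x, -y, -z); pixel columns grow to the right and rows downward; lengths in m; the calibration is good to about 2 mm. A picture is of the moment at which its call begins.
- job_done(): hands the job in; it is judged then, once.
Trained networks look in the newest picture that a camera, given by its name, has taken for a name from the list of things; names that differ only in an ending like _2 or _b are one class to them, and where a whole thing is asked for, a point or a joint stands for the part that bears it (a point fixed in the world has none). Each returns a list of dicts, best first, with "p" (0 to 1); they miss things now and then, are a little off and sometimes report something else, mostly with a low value. They report only what shows in the picture. A call takes as long as a camera call.
- cut_out(camera, thing): "pixels" (384x512 bool, what is visible of it).
- place_of(camera, thing): "at" ([x, y, z] in m, in world coordinates, good to about 4 mm: a listed point, or the origin of a listed thing).
The state is a dict: "time": time; "joint_pos": joint angles; "joint_vel": joint speeds; "joint_efforts": joint torques, N m; "tool_pos": TCP position; "tool_rot": TCP orientation; "contact_force": force on the tool from outside, world axes, zero at the start; "ft_torque": the same for the moment, N m; "gripper_width": opening from 0.0 (shut) to 1.0 (fully open); "grasp_force": force on a finger pad.
Only numpy, scipy, OpenCV 4.12 (cv2) and the standard library are available. Lean on these libraries where they do the work, as an engineer would, in place of code of your own. Each camera call takes 0.05 s, during which the arm holds its last target. There are 200 camera calls.

## Task

Push the black cap of the spare-ball pot on the ball tray fully home while the tray stands on the desk, then lift the tray by its blue grip and carry it, kept close to level so that the loose steel ball stays in its shallow pocket, to the white optical sensor. Finish while still holding the tray, level and still, with the pocket's clear window centred over the sensor's lens and about 5 cm above it; leave the other things on the desk where they are.

Things in the scene. Friction and masses are not known exactly. Their poses are not given: they have to be found in the camera images.
- tray: loose ball tray of dark grey metal, about 0.35 kg, a plate 150 x 66 x 9 mm (x, y, z). Origin at the centre of its underside, z up, x along the plate. In the middle stands a stem with a blue grip 40 mm (x) x 14 mm (y) wide, from z=38 to z=64 mm; pinch it across y. At x=+48 mm is a round pocket 29 mm wide and 3 mm deep (clear floor at z=6 mm) that holds the loose ball. At x=-50 mm is the spare-ball pot, 33 mm wide, with a black cap.
- cap (a joint): push-on cap of the spare-ball pot on the tray: black disc 35 mm wide and 8 mm thick that slides straight down along the tray's -z; 0 = standing 6 mm off the pot (a red neck shows), 0.006 m = fully home. Friction of about 5 N keeps it where it is left; it has no spring. It starts between 0 and 0.0015.
- cap_top (a point): centre of the cap's upper face; at tray x=-50 mm, y=0; 35 mm above the desk when the joint is 0, 29 mm when fully home
- window (a point): centre of the pocket's clear window on the tray's underside, at tray x=+48 mm, y=0, z=0
- pocket (a point): where the ball's centre is when it lies in the middle of its pocket, at tray x=+48 mm, y=0, z=16 mm
- ball: loose steel ball of 20 mm diameter, 33 g, in the tray's pocket, with about 4 mm of play to each side (its own origin turns with it; use ball_center)
- ball_center (a point): centre of the steel ball
- sensor: upward-looking optical sensor, fixed: white box 96 x 96 x 36 mm with a black lens bezel 52 mm wide on top that reaches 40 mm, and a short black cable gland on its +x side. Origin at the centre of its underside
- lens (a point): centre of the sensor's lens, on top of it, 40 mm above the desk, z up
- test_block: bystander: round steel reference block, 50 mm wide, 12 mm high, loose; origin at the centre of its underside
- v_block: bystander: steel V-block 46 x 50 x 40 mm, loose; origin at the centre of its underside
- weight: bystander: brass test weight 38 mm wide, 70 mm high, loose; origin at the centre of its underside

How it is judged:
On the way, in this order (a step that is already met when the one before it is completed fails the run):
1. the cap is pressed fully home while the tray stands on the desk (value of joint cap above 0.0052 m and height (world z) of tray below 0.006 m and angle between tray's own z axis and vertical below 0.06 rad), for 0.1 s.
2. the tray is lifted off the desk in the gripper with the ball in its pocket (height (world z) of tray above 0.04 m and contact force between the fingers and tray above 1 N and distance between ball_center and pocket below 0.009 m), for 0.2 s.
At the end, for the whole second after the job is handed in: Gripper alone holds the tray, still, within 0.1 rad of level; window centre within 15 mm sideways of the lens and 30 to 70 mm above it; cap pressed at least 5.2 of 6 mm; ball centre within 9 mm of its pocket point; bystanders moved less than 20 mm (horizontal distance between window and lens below 0.015 m and z of window in the frame of lens between 0.03 and 0.07 m and angle between tray's own z axis and vertical below 0.1 rad and linear speed of tray below 0.02 m/s and angular speed of tray below 0.2 rad/s and contact force between the fingers and tray above 1 N and contact force between tray and sensor below 0.1 N and value of joint cap above 0.0052 m and distance between ball_center and pocket below 0.009 m and distance of each of test_block, v_block, weight from where it was at the start of the episode below 0.02 m); the arm keeps its last pose, push and grip.
It fails at once if the ball leaves its pocket (distance between ball_center and pocket above 0.013 m).
It fails at once if the tray is tipped more than 0.35 rad (20 degrees) (angle between tray's own z axis and vertical above 0.35 rad).
It fails at once if a bystander is pushed away (distance of any of test_block, v_block, weight from where it was at the start of the episode above 0.02 m).
It also fails if it takes over 48 s, if anything falls off the work surface, if the arm or the gripper's body presses on something with over 40 N, if the wrist force passes 120 N, or if a joint passes its speed limit or range.

## Working session

There is one attempt and no reset: what is moved stays moved. The work goes in short steps, Python scripts to look and compute and a tool call to move; the robot and the scene stay as the last step left them, time stands still between calls to the robot, and variables do not carry over. Pictures are saved under pics/ and viewed, at most 10 in all, crops included, and the job is handed in when it is done.

Besides the shell and the picture viewer there is one more tool, called after "Call:" by a JSON object that holds its "fn" and its "kwargs", one argument or row to a line. jog_arm: Moves the arm, as the interface text tells. Shift numbers are shares of 50 cm and turn numbers shares of 1.5 rad, none past 1 either way. Its arguments: {"type":"object","properties":{"motion":{"type":"string"}},"required":["motion"]}

```bash
mkdir -p pics; cat > h.py <<'E'
import numpy as np, cv2
from plant import state, grab_frame, job_done, cut_out, place_of
from scipy.spatial.transform import Rotation as R
def rot(s): w,x,y,z=s["tool_rot"]; return R.from_quat([x,y,z,w])
def cloud(f):
    z=f["range_z"]; K=f["intrinsics"]; v,u=np.mgrid[:384,:512]
    p=np.stack([(u-K[0,2])/K[0,0]*z,-(v-K[1,2])/K[1,1]*z,-z,np.ones_like(z)],-1)
    return (p@np.array(f["world_from_camera"]).T)[...,:3]
E
python3 - <<'E'
from h import *
s=state();print(s); print(rot(s).as_matrix().round(3))
ims=[]
for c in ["scene","side"]:
    f=grab_frame(c); ims.append(f["color"]); P=cloud(f)
    np.savez(c,P=P,z=f["range_z"],c=f["color"])
    for t in ["tray","cap_top","window","pocket","ball_center","lens","sensor","test_block","v_block","weight"]:
        r=place_of(c,t)
        print(c,t,[(np.round(q["at"],3),round(q["p"],2)) for q in r[:2]])
cv2.imwrite("pics/a.png",cv2.cvtColor(cv2.resize(ims[0],(800,600)),cv2.COLOR_RGB2BGR))
cv2.imwrite("pics/b.png",cv2.cvtColor(cv2.resize(ims[1],(800,600)),cv2.COLOR_RGB2BGR))
E
```

```text
{'time': 0.0, 'joint_pos': array([ 1.06102369e+00,  5.33536782e-02,  1.61426068e+00, -1.74111069e-05,
        1.47600668e+00, -1.19042237e-01]), 'joint_vel': array([-7.41284751e-04,  1.33071215e-03,  1.34228390e-04, -2.38048490e-05,
        5.25541391e-04, -1.17281711e-03]), 'joint_efforts': array([ 5.83914425e-04, -3.93692064e+01, -3.70169699e+01, -1.21422127e-04,
        7.05702594e-03, -2.13478489e-05]), 'tool_pos': array([0.23776812, 0.57734549, 0.23008489]), 'tool_rot': array([-3.05401575e-04,  1.94123881e-01,  9.80976498e-01, -9.67157485e-04]), 'contact_force': array([-0.74630324, -0.45151949, -1.19297739]), 'ft_torque': array([ 0.01056702, -0.03988788, -0.02982089]), 'grasp_force': 0.0, 'gripper_width': 0.9984384664461332}
[[-0.925  0.381 -0.001]
 [ 0.381  0.925 -0.002]
 [ 0.    -0.002 -1.   ]]
scene tray []
scene cap_top [(array([0.47 , 0.069, 0.032]), 0.43)]
scene window [(array([0.56 , 0.051, 0.002]), 0.57)]
scene pocket [(array([0.569, 0.047, 0.017]), 0.97)]
scene ball_center [(array([0.567, 0.045, 0.014]), 0.53)]
scene lens [(array([ 0.544, -0.168,  0.038]), 0.76)]
scene sensor [(array([ 0.545, -0.165, -0.   ]), 0.97)]
scene test_block [(array([ 0.686, -0.103,  0.002]), 0.71)]
scene v_block [(array([ 0.689,  0.086, -0.002]), 0.72)]
scene weight [(array([ 0.687,  0.085, -0.   ]), 0.69), (array([ 0.685, -0.003, -0.001]), 0.68)]
side tray [(array([0.52 , 0.061, 0.004]), 0.87)]
side cap_top [(array([0.469, 0.071, 0.032]), 0.46)]
side window [(array([0.566, 0.053, 0.   ]), 0.82)]
side pocket [(array([0.568, 0.049, 0.017]), 0.97)]
side ball_center []
side lens [(array([ 0.542, -0.169,  0.037]), 0.87), (array([0.518, 0.063, 0.004]), 0.59)]
side sensor [(array([ 0.546, -0.166,  0.001]), 0.77)]
side test_block [(array([ 0.685, -0.096, -0.002]), 0.46)]
side v_block [(array([ 0.685,  0.081, -0.   ]), 0.94)]
side weight [(array([ 0.686, -0.01 , -0.005]), 0.8)]
```

View pics/a.png

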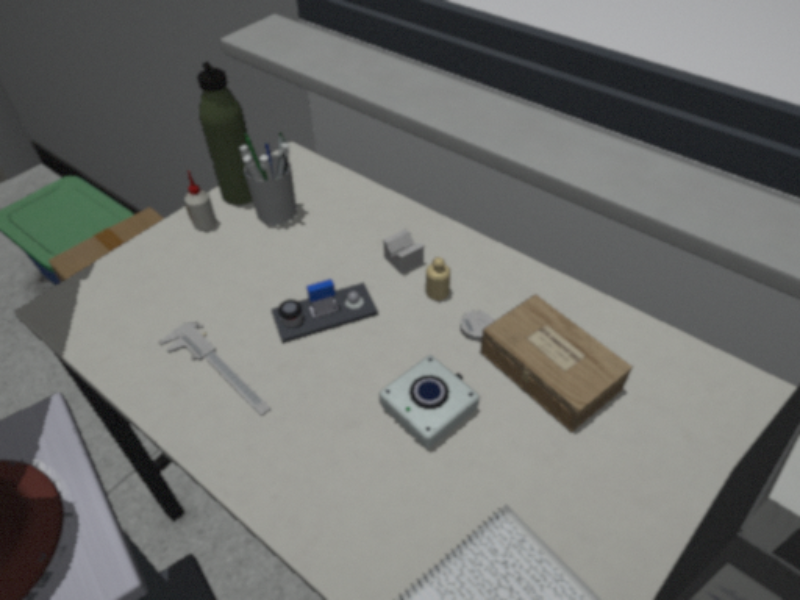

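View pics/b.png

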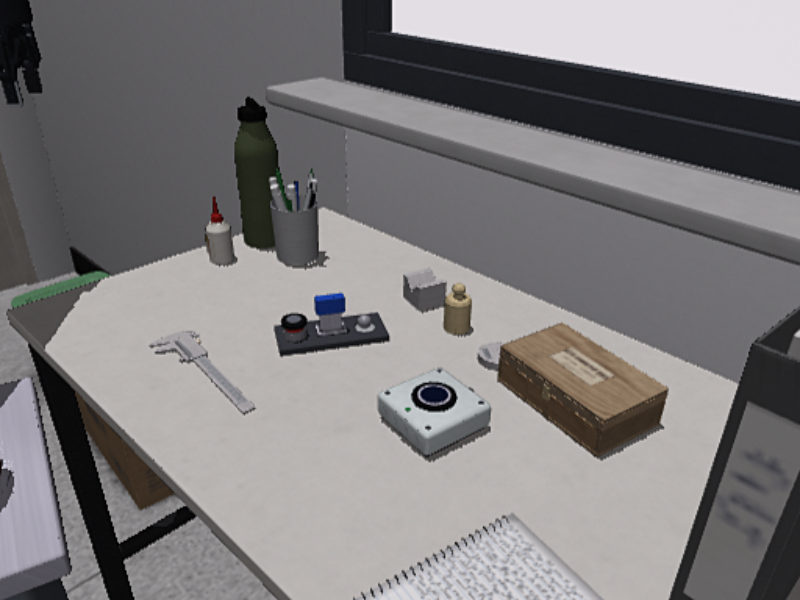

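The tray is at about (275–388, 285–350) in both views, with the cap on its left and the ball on its right. The sensor is at about (430, 400), and the V-block, weight and test block lie behind them. Next I'll refine the tray's yaw from the saved clouds.

```bash
python3 - <<'E'
from h import *
for c in ["scene","side"]:
    d=np.load(c+".npz"); P=d["P"]; C=d["c"].astype(int); ok=d["z"]>0
    near=ok&(np.hypot(P[...,0]-.52,P[...,1]-.06)<.11)
    b=near&(C[...,2]>C[...,0]+40)&(C[...,2]>C[...,1]+25)&(P[...,2]>.03)
    g=P[b]; print(c,"grip",b.sum(),g.mean(0).round(4),g.min(0).round(3),g.max(0).round(3))
    top=g[g[:,2]>.058]; print(" top",len(top),top.mean(0) if len(top) else 0)
    pl=near&(C.max(-1)<95)&(P[...,2]>.003)&(P[...,2]<.016)
    q=P[pl][:,:2].astype(np.float32)*1000
    print(" plate",pl.sum(),cv2.minAreaRect(q), "z",np.median(P[pl][:,2]))
    cp=near&(np.hypot(P[...,0]-.47,P[...,1]-.07)<.03)&(P[...,2]>.026); print(" cap",cp.sum(),P[cp].mean(0).round(4))
    se=ok&(np.hypot(P[...,0]-.544,P[...,1]+.167)<.09)&(P[...,2]>.028)
    print(" sensor",cv2.minAreaRect(P[se][:,:2].astype(np.float32)*1000),np.median(P[se][:,2]))
E
```

```text
scene grip 165 [0.5173 0.0571 0.058 ] [0.499 0.05  0.043] [0.538 0.068 0.068]
 top 93 [0.51800132 0.05837003 0.0640376 ]
 plate 910 ((518.6561889648438, 59.33002853393555), (66.15218353271484, 148.32095336914062), 75.59954071044922) z 0.010580979258507706
 cap 162 [0.47   0.0708 0.0367]
 sensor ((540.5484619140625, -167.66595458984375), (95.22844696044922, 95.90430450439453), 5.845337390899658) 0.03752154086366699
side grip 228 [0.5193 0.055  0.0562] [0.5   0.047 0.041] [0.54  0.067 0.067]
 top 105 [0.51975063 0.05639504 0.06317958]
 plate 936 ((520.2576904296875, 58.15734100341797), (71.92023468017578, 150.01223754882812), 75.04489135742188) z 0.01020785978883565
 cap 149 [0.4705 0.0678 0.0352]
 sensor ((542.6068725585938, -170.16305541992188), (96.18657684326172, 96.476318359375), 6.969948768615723) 0.03724020787170401
```

Call:
{"fn": "jog_arm", "kwargs": {
  "motion": "0 -0.08 -0.075 0 0 0 -0.02; 0 -0.16 -0.15 0 0 0 -0.04; 0 -0.24 -0.225 0 0 0 -0.06; 0 -0.32 -0.3 0 0 0 -0.08; 0 -0.4 -0.375 0 0 0 -0.09"
}}

```text
time: 1.72
tool_pos: [0.352, 0.3268, 0.2315]
tool_rot: [0.0, 0.127, 0.992, 0.0]
contact_force: [0.5, -0.4, 0.9]
gripper_width: 0.001
grasp_force: 0.0
```

```bash
cat >> h.py <<'E'
def to(x,y,z,yaw=None):
    "print the shift/turn in move units to a world TCP, tool x at yaw (deg)"
    s=state(); r=rot(s); print("t",s["time"],s["tool_pos"].round(4),"F",s["contact_force"].round(1),"g",s["gripper_width"],s["grasp_force"])
    d=r.inv().apply(np.array([x,y,z])-s["tool_pos"])/.5
    if yaw is not None:
        a=np.radians(yaw); X=[np.cos(a),np.sin(a),0]; Z=[0,0,-1]
        w=(r.inv()*R.from_matrix(np.stack([X,np.cross(Z,X),Z],1))).as_rotvec()/1.5
        print(w.round(4))
    print(d.round(4))
E
python3 -c "
from h import *
to(.471,.0714,.13,165.4)"
```

```text
t 1.725 [0.352  0.3268 0.2315] F [ 0.5 -0.4  0.9] g 0.0005182125698893048 0.0
[0.0003 0.0004 0.    ]
[-0.3588 -0.4344  0.2031]
```

Call:
{"fn": "jog_arm", "kwargs": {
  "motion": "0 -0.07 -0.09 0.02 0 0 0; 0 -0.14 -0.18 0.04 0 0 0; 0 -0.215 -0.265 0.06 0 0 0; 0 -0.29 -0.35 0.08 0 0 0; 0 -0.359 -0.434 0.1 0 0 0"
}}

```text
time: 2.35
tool_pos: [0.4711, 0.0711, 0.1814]
tool_rot: [0.001, 0.128, 0.992, 0.0]
contact_force: [-0.1, 0.5, -0.2]
gripper_width: -0.004
grasp_force: 0.0
```

```bash
python3 - <<'E'
from h import *
f=grab_frame("wrist"); np.savez("wrist",P=cloud(f),z=f["range_z"],c=f["color"])
for t in ["cap_top","pocket","tray","ball_center"]:
    print(t,[(np.round(q["at"],3),round(q["p"],2)) for q in place_of("wrist",t)[:2]])
cv2.imwrite("pics/c.png",cv2.cvtColor(f["color"],cv2.COLOR_RGB2BGR))
to(.471,.0714,.045,165.4)
P=cloud(f); C=f["color"].astype(int)
near=(f["range_z"]>0)&(np.hypot(P[...,0]-.52,P[...,1]-.06)<.11)
pl=near&(C.max(-1)<95)&(P[...,2]>.003)&(P[...,2]<.016)
print(pl.sum(),cv2.minAreaRect(P[pl][:,:2].astype(np.float32)*1000))
cp=near&(np.hypot(P[...,0]-.471,P[...,1]-.071)<.03)&(P[...,2]>.026)&(P[...,2]<.045);print(P[cp].mean(0),cv2.minAreaRect(P[cp][:,:2].astype(np.float32)*1000))
b=near&(C[...,2]>C[...,0]+40)&(P[...,2]>.058)&(P[...,2]<.07);print(P[b].mean(0),cv2.minAreaRect(P[b][:,:2].astype(np.float32)*1000))
E
```

```text
cap_top []
pocket [(array([ 0.538, -0.169,  0.041]), 0.32)]
tray [(array([ 0.521,  0.062, -0.001]), 0.58)]
ball_center []
t 2.6 [0.4703 0.0731 0.1814] F [-0.3  0.1  1.1] g 0.002399852149681856 0.0
[ 0.0003 -0.0001 -0.001 ]
[-0.0024 -0.003   0.2728]
5094 ((504.4181823730469, 62.82154846191406), (65.87494659423828, 118.65999603271484), 75.35813903808594)
[0.47048454 0.07173607 0.03416017] ((475.6903076171875, 72.77740478515625), (43.40653610229492, 34.236846923828125), 12.650476455688477)
[0.50761457 0.06223986 0.06258556] ((508.22991943359375, 62.04070281982422), (12.573848724365234, 16.639225006103516), 75.74590301513672)
```

View pics/c.png

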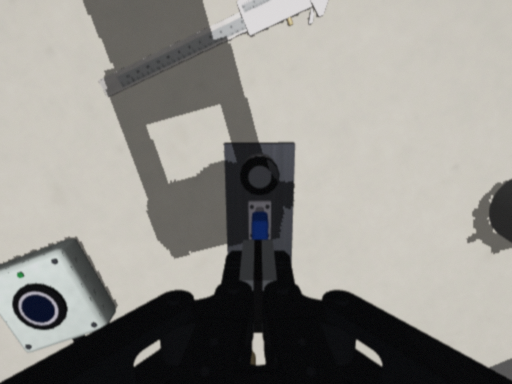

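The wrist view shows the cap at (258, 175) and the grip at (260, 222), in line with the tool. I'll descend onto the cap.

Call:
{"fn": "jog_arm", "kwargs": {
  "motion": "0 0 0 0.09 0 0 0; 0 0 0 0.18 0 0 0; 0 0 0 0.25 0 0 0; 0 0 0 0.27 0 0 0; 0 0 0 0.275 0 0 0"
}}

```text
time: 3.22
tool_pos: [0.4705, 0.0738, 0.0443]
tool_rot: [0.0, 0.127, 0.992, 0.0]
contact_force: [-0.8, 0.3, -0.6]
gripper_width: -0.0
grasp_force: 0.0
```

```bash
python3 -c "
from h import *
to(.471,.0714,.029,165.4)"
```

```text
t 3.225 [0.4705 0.0738 0.0443] F [-0.8  0.3 -0.6] g -0.00031948986353365447 0.0
[0.0002 0.0003 0.0004]
[-0.0021 -0.0045  0.0307]
```

Call:
{"fn": "jog_arm", "kwargs": {
  "motion": "0 -0.002 -0.004 0.01 0 0 0; 0 -0.002 -0.004 0.018 0 0 0; 0 -0.002 -0.004 0.024 0 0 0; 0 -0.002 -0.004 0.028 0 0 0; 0 -0.002 -0.004 0.03 0 0 0"
}}

```text
time: 3.85
tool_pos: [0.4717, 0.0707, 0.0297]
tool_rot: [0.001, 0.128, 0.992, 0.0]
contact_force: [0.5, -0.1, 4.5]
gripper_width: -0.002
grasp_force: 2.5
```

Call:
{"fn": "jog_arm", "kwargs": {
  "motion": "0 0 0 0.001 0 0 0; 0 0 0 0.002 0 0 0; 0 0 0 0.003 0 0 0; 0 0 0 0.004 0 0 0; 0 0 0 0.004 0 0 0"
}}

```text
time: 4.47
tool_pos: [0.4718, 0.0707, 0.0289]
tool_rot: [0.0, 0.127, 0.992, -0.0]
contact_force: [-4.1, -0.1, 15.4]
gripper_width: -0.001
grasp_force: 7.7
```

Call:
{"fn": "jog_arm", "kwargs": {
  "motion": "0 0 0 0.001 0 0 0; 0 0 0 0.002 0 0 0; 0 0 0 0.002 0 0 0; 0 0 0 0.002 0 0 0; 0 0 0 0.002 0 0 0"
}}

```text
time: 5.1
tool_pos: [0.4718, 0.0707, 0.0288]
tool_rot: [0.0, 0.127, 0.992, -0.0]
contact_force: [-8.3, 0.5, 21.3]
gripper_width: -0.001
grasp_force: 11.0
```

Call:
{"fn": "jog_arm", "kwargs": {
  "motion": "0 0 0 -0.04 0 0 0; 0 0 0 -0.12 0 0 0; 0 0 0 -0.2 0 0 0; 50 -0.05 0 -0.22 0 0 0; 100 -0.1 0 -0.22 0 0 0"
}}

```text
time: 5.72
tool_pos: [0.52, 0.058, 0.1367]
tool_rot: [0.001, 0.127, 0.992, 0.0]
contact_force: [0.1, -0.2, 0.4]
gripper_width: 0.417
grasp_force: 0.0
```

```bash
python3 - <<'E'
from h import *
for c in ["side","wrist"]:
    f=grab_frame(c); P=cloud(f); C=f["color"].astype(int); ok=f["range_z"]>0
    near=ok&(np.hypot(P[...,0]-.52,P[...,1]-.06)<.11)
    pl=near&(C.max(-1)<95)&(P[...,2]>.003)&(P[...,2]<.016)
    print(c,pl.sum(),cv2.minAreaRect(P[pl][:,:2].astype(np.float32)*1000) if pl.sum()>5 else 0)
    b=near&(C[...,2]>C[...,0]+40)&(P[...,2]>.058)&(P[...,2]<.07);print(b.sum(),P[b].mean(0),cv2.minAreaRect(P[b][:,:2].astype(np.float32)*1000))
    cp=near&(np.hypot(P[...,0]-.471,P[...,1]-.071)<.012)&(P[...,2]>.02)&(P[...,2]<.045);print("cap",cp.sum(),np.median(P[cp],0))
    cv2.imwrite(f"pics/d_{c}.png",cv2.cvtColor(f["color"],cv2.COLOR_RGB2BGR)) 
    if c=="side": cv2.imwrite("pics/d_crop.png",cv2.cvtColor(cv2.resize(f["color"][130:260,130:330],(800,520)),cv2.COLOR_RGB2BGR))
to(.5193,.058,.032,165.4)
E
```

```text
side 965 ((502.6096496582031, 26.940223693847656), (143.51760864257812, 171.27078247070312), 77.2798843383789)
102 [0.519393   0.05601881 0.06322374] ((520.3182983398438, 57.764305114746094), (13.535642623901367, 39.060306549072266), 74.75115966796875)
cap 53 [0.47042121 0.07050925 0.03069832]
wrist 8553 ((519.9530029296875, 58.95916748046875), (66.29855346679688, 149.20127868652344), 75.58138275146484)
1105 [0.5183023  0.05953731 0.06285426] ((519.3409423828125, 59.16020202636719), (13.45981502532959, 39.56041717529297), 76.09020233154297)
cap 890 [0.4708718  0.07113767 0.02861104]
t 5.825 [0.5201 0.0576 0.1355] F [-0.3  0.4  0.1] g 0.5929654470830844 0.0
[-0.0001 -0.0001 -0.0012]
[0.0018 0.0004 0.207 ]
```

View pics/d_crop.png

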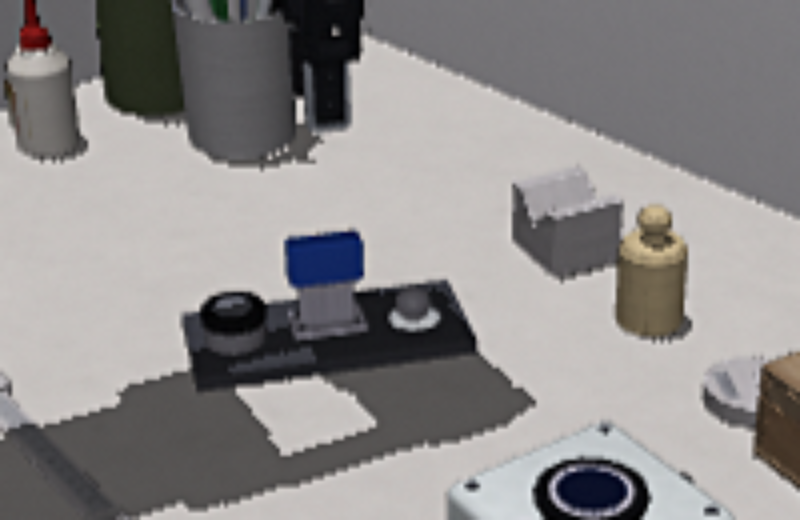

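View pics/d_wrist.png

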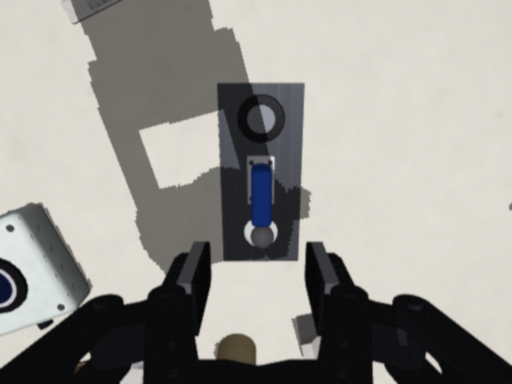

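The cap is home: no red neck shows at (235, 320) in the side crop, and its top measures 28.6 mm. In the wrist view the ball is in its pocket at (262, 238) and the grip at (261, 195) lies between the fingers.

Call:
{"fn": "jog_arm", "kwargs": {
  "motion": "100 0 0.001 0.06 0 0 0; 100 0.001 0.002 0.12 0 0 0; 100 0.001 0.002 0.17 0 0 0; 100 0.001 0.002 0.2 0 0 0; 100 0.001 0.002 0.207 0 0 0"
}}

```text
time: 6.45
tool_pos: [0.5175, 0.0594, 0.0309]
tool_rot: [-0.001, 0.127, 0.992, -0.0]
contact_force: [0.6, -0.3, 0.8]
gripper_width: 1.002
grasp_force: 0.0
```

Call:
{"fn": "jog_arm", "kwargs": {
  "motion": "70 0 0 0 0 0 0; 50 0 0 0 0 0 0; 35 0 0 0 0 0 0; 25 0 0 0 0 0 0; 20 0 0 0 0 0 0"
}}

```text
time: 7.08
tool_pos: [0.519, 0.0592, 0.0325]
tool_rot: [0.0, 0.128, 0.992, 0.0]
contact_force: [0.4, 0.1, -0.6]
gripper_width: 0.197
grasp_force: 0.0
```

Call:
{"fn": "jog_arm", "kwargs": {
  "motion": "18 0 0 0 0 0 0; 15 0 0 0 0 0 0; 12 0 0 0 0 0 0; 5 0 0 0 0 0 0; 0 0 0 0 0 0 0"
}}

```text
time: 7.7
tool_pos: [0.5192, 0.0594, 0.0326]
tool_rot: [0.0, 0.128, 0.992, 0.0]
contact_force: [1.1, 2.7, 2.6]
gripper_width: 0.155
grasp_force: 59.2
```

Call:
{"fn": "jog_arm", "kwargs": {
  "motion": "0 0 0 -0.004 0 0 0; 0 0 0 -0.012 0 0 0; 0 0 0 -0.025 0 0 0; 0 0 0 -0.04 0 0 0; 0 0 0 -0.055 0 0 0"
}}

```text
time: 8.32
tool_pos: [0.519, 0.0591, 0.0605]
tool_rot: [0.0, 0.128, 0.992, -0.0]
contact_force: [0.1, -0.6, -3.4]
gripper_width: 0.158
grasp_force: 58.4
```

Call:
{"fn": "jog_arm", "kwargs": {
  "motion": "0 0 0 -0.02 0 0 0; 0 0 0 -0.045 0 0 0; 0 0 0 -0.07 0 0 0; 0 0 0 -0.09 0 0 0; 0 0 0 -0.1 0 0 0"
}}

```text
time: 8.95
tool_pos: [0.5194, 0.0592, 0.1109]
tool_rot: [0.001, 0.128, 0.992, 0.0]
contact_force: [0.6, -0.4, -3.6]
gripper_width: 0.152
grasp_force: 58.4
```

Call:
{"fn": "jog_arm", "kwargs": {
  "motion": "0 0 0 -0.02 0 0 0; 0 0 0 -0.04 0 0 0; 0 0 0 -0.055 0 0 0; 0 0 0 -0.06 0 0 0; 0 0 0 -0.06 0 0 0"
}}

```text
time: 9.57
tool_pos: [0.519, 0.0592, 0.1399]
tool_rot: [0.0, 0.128, 0.992, 0.0]
contact_force: [0.0, 0.2, -3.9]
gripper_width: 0.155
grasp_force: 58.4
```

```bash
python3 - <<'E'
from h import *
f=grab_frame("side"); print([(np.round(q["at"],3),round(q["p"],2)) for q in place_of("side","pocket")[:2]+place_of("side","window")[:1]+place_of("side","tray")[:1]+place_of("side","ball_center")[:1]])
cv2.imwrite("pics/e.png",cv2.cvtColor(cv2.resize(f["color"][80:240,130:330],(800,600)),cv2.COLOR_RGB2BGR))
a=np.radians(-14.5); to(.5425-.048*np.cos(a),-.168-.048*np.sin(a),.14,165.4)
E
```

```text
[(array([0.561, 0.048, 0.124]), 0.9), (array([0.566, 0.052, 0.11 ]), 0.66), (array([0.521, 0.062, 0.11 ]), 0.85), (array([0.565, 0.05 , 0.12 ]), 0.48)]
t 9.825 [0.5186 0.0592 0.1393] F [-0.1 -0.6 -3.4] g 0.14955289244252246 58.42954158782959
[-0.0001 -0.0006 -0.0007]
[-0.0652 -0.4278 -0.0014]
```

View pics/e.png

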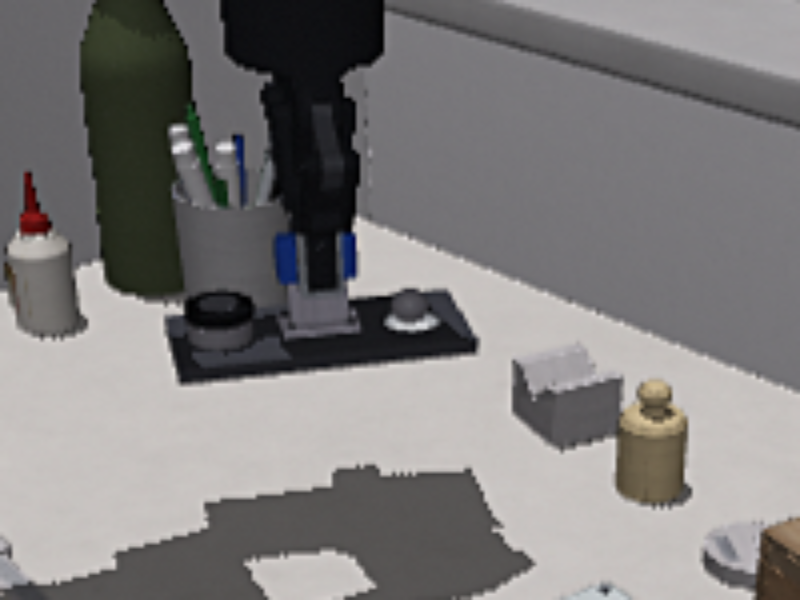

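The tray is lifted level with the ball in its pocket (410, 310). I'll carry it with gentle ramps.

Call:
{"fn": "jog_arm", "kwargs": {
  "motion": "0 -0.001 -0.005 0 0 0 0; 0 -0.002 -0.015 0 0 0 0; 0 -0.005 -0.03 0 0 0 0; 0 -0.008 -0.05 0 0 0 0; 0 -0.011 -0.075 0 0 0 0"
}}

```text
time: 10.45
tool_pos: [0.5146, 0.0207, 0.1398]
tool_rot: [0.0, 0.128, 0.992, -0.0]
contact_force: [0.1, -0.6, -3.8]
gripper_width: 0.156
grasp_force: 58.4
```

Call:
{"fn": "jog_arm", "kwargs": {
  "motion": "0 -0.005 -0.03 0 0 0 0; 0 -0.009 -0.06 0 0 0 0; 0 -0.014 -0.09 0 0 0 0; 0 -0.018 -0.12 0 0 0 0; 0 -0.023 -0.15 0 0 0 0"
}}

```text
time: 11.08
tool_pos: [0.5068, -0.055, 0.1398]
tool_rot: [0.0, 0.128, 0.992, -0.0]
contact_force: [0.2, -0.5, -3.1]
gripper_width: 0.155
grasp_force: 58.4
```

Call:
{"fn": "jog_arm", "kwargs": {
  "motion": "0 -0.005 -0.03 0 0 0 0; 0 -0.009 -0.06 0 0 0 0; 0 -0.014 -0.09 0 0 0 0; 0 -0.018 -0.12 0 0 0 0; 0 -0.023 -0.15 0 0 0 0"
}}

```text
time: 11.7
tool_pos: [0.4989, -0.1304, 0.1398]
tool_rot: [-0.0, 0.128, 0.992, -0.0]
contact_force: [-0.0, 0.0, -3.1]
gripper_width: 0.158
grasp_force: 58.4
```

Call:
{"fn": "jog_arm", "kwargs": {
  "motion": "0 -0.003 -0.02 0 0 0 0; 0 -0.005 -0.035 0 0 0 0; 0 -0.007 -0.045 0 0 0 0; 0 -0.008 -0.051 0 0 0 0; 0 -0.008 -0.053 0 0 0 0"
}}

```text
time: 12.32
tool_pos: [0.4962, -0.156, 0.1398]
tool_rot: [-0.0, 0.127, 0.992, 0.0]
contact_force: [-0.0, -0.1, -3.7]
gripper_width: 0.156
grasp_force: 58.5
```

```bash
python3 - <<'E'
from h import *
a=np.radians(-14.5); to(.5425-.048*np.cos(a),-.1685-.048*np.sin(a),.1225,165.4)
for c in ["side","scene"]:
    f=grab_frame(c); P=cloud(f); C=f["color"].astype(int); ok=f["range_z"]>0
    for t in ["pocket","window","ball_center","lens","tray","test_block","v_block","weight"]:
        print(c,t,[(np.round(q["at"],3),round(q["p"],2)) for q in place_of(c,t)[:1]])
    near=ok&(np.hypot(P[...,0]-.496,P[...,1]+.156)<.11)
    pl=near&(C.max(-1)<95)&(P[...,2]>.105)&(P[...,2]<.122)
    print(pl.sum(),np.median(P[pl][:,2]),cv2.minAreaRect(P[pl][:,:2].astype(np.float32)*1000))
    if c=="side": cv2.imwrite("pics/f.png",cv2.cvtColor(cv2.resize(f["color"][140:320,180:420],(800,600)),cv2.COLOR_RGB2BGR))
E
```

```text
t 12.325 [ 0.4962 -0.156   0.1398] F [-0.  -0.1 -3.7] g 0.1555895091627615 58.498565554618835
[ 0.0001 -0.     -0.0005]
[ 0.0002 -0.0011  0.0346]
side pocket [(array([ 0.543, -0.17 ,  0.124]), 0.88)]
side window [(array([ 0.543, -0.167,  0.11 ]), 0.9)]
side ball_center [(array([ 0.542, -0.171,  0.118]), 0.55)]
side lens [(array([ 0.54 , -0.169,  0.04 ]), 0.88)]
side tray [(array([ 0.498, -0.156,  0.109]), 0.62)]
side test_block [(array([ 0.685, -0.096, -0.002]), 0.63)]
side v_block [(array([ 0.685,  0.081, -0.   ]), 0.76)]
side weight [(array([ 0.686, -0.012,  0.001]), 0.74)]
1595 0.11736461546671234 ((497.1394958496094, -156.96246337890625), (69.23225402832031, 150.11502075195312), 75.30768585205078)
scene pocket [(array([ 0.543, -0.167,  0.12 ]), 0.94)]
scene window []
scene ball_center [(array([ 0.541, -0.168,  0.121]), 0.67)]
scene lens [(array([ 0.546, -0.166,  0.036]), 0.74)]
scene tray [(array([ 0.495, -0.154,  0.11 ]), 0.77)]
scene test_block [(array([ 0.687, -0.1  ,  0.003]), 0.82)]
scene v_block []
scene weight [(array([ 0.685, -0.004, -0.002]), 0.92)]
1496 0.11731344901158258 ((494.6680908203125, -157.02005004882812), (64.96261596679688, 147.62567138671875), 75.21240997314453)
```

View pics/f.png

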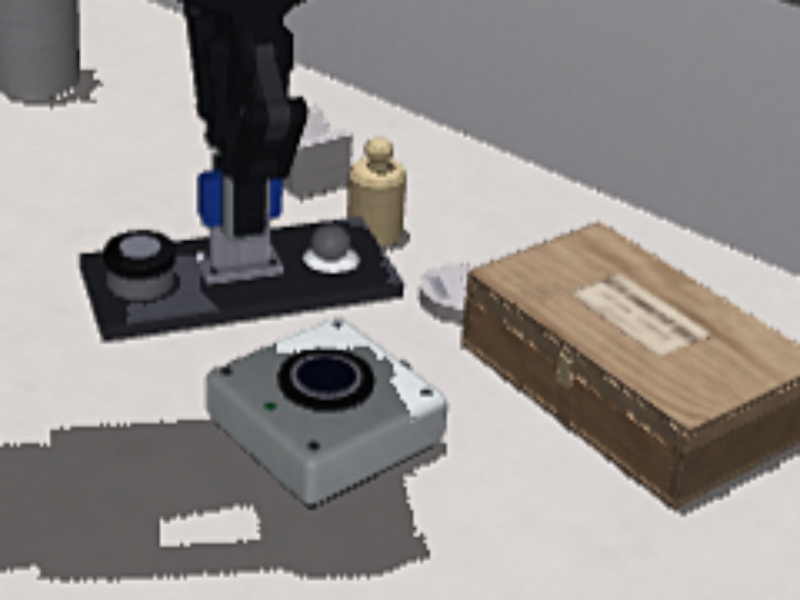

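The ball is in its pocket at (330, 248), above the lens at (327, 375), and the tray is level with its underside at about 108 mm. I'll lower it 17 mm to reach 5 cm above the lens, then let it settle.

Call:
{"fn": "jog_arm", "kwargs": {
  "motion": "0 0 -0.001 0.005 0 0 0; 0 0 -0.001 0.013 0 0 0; 0 0 -0.001 0.022 0 0 0; 0 0 -0.001 0.03 0 0 0; 0 0 -0.001 0.034 0 0 0"
}}

```text
time: 13.85
tool_pos: [0.4959, -0.1564, 0.1223]
tool_rot: [-0.0, 0.128, 0.992, 0.0]
contact_force: [-0.1, -0.1, -3.7]
gripper_width: 0.149
grasp_force: 58.5
```

Call:
{"fn": "jog_arm", "kwargs": {
  "motion": "0 0 0 0 0 0 0; 0 0 0 0 0 0 0; 0 0 0 0 0 0 0; 0 0 0 0 0 0 0; 0 0 0 0 0 0 0"
}}

```text
time: 14.48
tool_pos: [0.4961, -0.1565, 0.1229]
tool_rot: [0.0, 0.128, 0.992, -0.0]
contact_force: [-0.5, -0.3, -3.3]
gripper_width: 0.155
grasp_force: 58.5
```

```bash
python3 - <<'E'
from h import *
f=grab_frame("side")
for t in ["pocket","window","ball_center"]:
    print(t,[(np.round(q["at"],3),round(q["p"],2)) for q in place_of("side",t)[:1]])
s=state(); print(s["time"],s["tool_pos"],s["contact_force"],s["joint_vel"].round(4),s["grasp_force"])
print(job_done())
E
```

```text
pocket [(array([ 0.543, -0.167,  0.106]), 0.6)]
window [(array([ 0.54 , -0.166,  0.09 ]), 0.96)]
ball_center [(array([ 0.544, -0.169,  0.104]), 0.51)]
14.675 [ 0.49607974 -0.1565306   0.12280371] [ 0.64999147 -0.3382999  -3.80296876] [ 0.0002  0.0005  0.002   0.0008 -0.0006  0.0014] 58.49831163883209
the job is handed in; nothing more can be done
None
```

I handed the job in at about 15 s, with no verdict shown: cap pushed home, tray held level and still, window about 3 mm from the lens centre and 5 cm above it, ball in its pocket, bystanders in place at the last check.

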